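# Pack the parrot's things into the puzzle drawer

## Robot

A 6-joint arm with a two-finger parallel gripper is mounted at the origin on the work surface. World frame = base frame: x ahead of the robot, y to its left, z up, the work surface at z = 0. Lengths are in m, angles in rad, forces in N, time in s.
With the tool pointing down it reaches from about 0.225 to 0.875 m from the base axis. Payload 3.4 kg.
Tool frame: the origin (TCP) lies on the centre line of the jaws, within the pads' length; the fingertips stand 22 mm ahead of it and the grasp point (between the pads) lies 3 mm ahead of it; z points along the fingers, y is the line along which they close (so a half turn about z gives the same grasp; the last joint's range is limited). The gripper opens to 85 mm and grips with 20 to 120 N. Pads are 22 mm wide; open, the fingers measure 114 mm over their backs; the gripper's body (76 mm by 85 mm) begins 54 mm behind the grasp point. The pads swing forward as they close: fully open they stand 13 mm farther back than shut.
Start: joints at [-1.464, 0.276, 1.505, -0, 1.361, -0.121], TCP at [0.13, -0.56, 0.253] pointing down, gripper open.
Joint ranges: [-2.89, 2.89], [-0.75, 2.08], [0.22, 2.7], [-1.18, 4.32], [0.11, 2.71], [-2.7, 2.7]. Speed limits (rad/s): [2.57, 2.57, 3.14, 3.14, 3.14, 3.14].

## Interface

Orientations are given as a unit quaternion [w, x, y, z].
In Python, from rig import readout, optics, ticket gives the robot as it stands. The module is installed in compiled form; this text tells all that it offers.
- The arm moves only by the tool run_rows, called as name(argument=value, ...), one argument or row to a line, values as JSON. Schema: {"type":"object","properties":{"ticks":{"type":"array","items":{"type":"object","properties":{"x":{"type":"number"},"y":{"type":"number"},"z":{"type":"number"},"spin":{"type":"number"}},"additionalProperties":false},"minItems":1,"maxItems":5},"jaw":{"type":"number"},"squeeze":{"type":"number"},"only":{"type":"string"},"quiet":{"type":"boolean"},"lines":{"type":"string"}},"required":["ticks"],"additionalProperties":false}. ticks is a list of rows, 1 to 5 of them, each an object with the fields x, y, z (the shift in m), spin (a turn about the tool's z in rad); a field left out counts as zero; each row shifts and turns the commanded pose from where the row before left it, along the tool's axes as they then stand; what a row does not reach is not made up. A row lasts 1/12 s, in which the tool goes at most 0.0417 m and 0.125 rad, less where a joint would pass 70% of its speed; a pose out of reach is approached as far as the arm can. jaw is the finger opening in m, set as the call begins (left out keeps the last). The fingers move at their own pace and stop on an object; squeeze is the grip in N (left out, the last holds). Time passes only in rows, so rows that do not move let the fingers close. The tool returns the time, the measured TCP pose, the force, the opening and the grip force at its end. only (a regular expression) keeps the lines of the reply that match it, lines (a string "A,B") keeps lines A to B, and quiet returns only ok. Input that does not fit is refused with a message, and nothing moves.
- readout.get_state(): the state, without advancing time (a new reading comes with each control period).
- optics.get_image(name): name is "scene" or "top" or "wrist"; returns a dict with "img" (420x560x3 uint8, red, green, blue), "camera_matrix" (3x3 intrinsics, pixels), "T" (4x4, takes a point from camera to world coordinates); the wrist camera has in their place "hand_eye" (4x4, takes a point from camera to tool coordinates, whose origin is the TCP and whose axes are the flange's). Camera axes: x right, y down, z forward; pixel columns grow to the right and rows downward; lengths in m; the calibration is good to about 2 mm. A picture is of the moment at which its call begins: read the wrist's pose just before it. There is no depth.
- ticket.sign_off(): hands the job in; it is judged then, once.
The state is a dict: "clock": time; "qpos": joint angles; "qd": joint speeds; "effort": joint torques, N m; "position": TCP position; "ee_rot": TCP orientation; "contact_force": force on the tool from outside, world axes, zero at the start; "moment": the same for the moment, N m; "width": finger opening in m; "gripper_force": force on a finger pad.
Only numpy, scipy, OpenCV 4.12 (cv2) and the standard library are available. Lean on these libraries where they do the work, as an engineer would, in place of code of your own. Each camera call takes 0.05 s, during which the arm holds its last target. There are 200 camera calls.

## Task

Pack the parrot's things into the three bays of the blue drawer: the yellow ball in the bay with the yellow pad, the pine cylinder standing on end in the bay with the cork pad, and the two round steel dishes upright in the bay with the grey pad, the blue-banded one at the bottom and the green-banded one nested fully home in it. The lemon, the dark pepper mill and the square steel dish belong to the kitchen: leave them where they are.

Things in the scene. Friction and masses are not known exactly. Their poses are not given: they have to be found in the camera images.
- dish_blue: round open steel feeding dish with a blue plastic rim band, loose, upright, 40 mm high, about 90 g. Its top 14 mm is a straight collar, 66 mm outside diameter (grip here), 58 mm inside; below it a cone, 54 mm narrowing to 40 mm at the foot. Origin: centre of its underside, z up. Nests with the other round dish: upper collar rests on lower rim, origins 14 mm apart, play 2 mm.
- dish_green: round open steel feeding dish with a green plastic rim band, loose, upright, 40 mm high, about 90 g. Its top 14 mm is a straight collar, 66 mm outside diameter (grip here), 58 mm inside; below it a cone, 54 mm narrowing to 40 mm at the foot. Origin: centre of its underside, z up. Nests with the other round dish: upper collar rests on lower rim, origins 14 mm apart, play 2 mm.
- ball_center (a point): centre of the parrot's round yellow hard-plastic ball, 46 mm diameter with a small flat of about 16 mm under it so that it stands still; loose, about 50 g. This centre is 21.5 mm above what it stands on.
- pine: plain pale pine cylinder, a chew toy, 32 mm diameter, 60 mm tall, standing on end, loose, about 30 g. Origin at the centre of its underside, z up along its axis.
- pad_yellow: yellow fixed square pad, 90x90x3 mm, on the floor of one bay of the blue drawer (which bay varies). Origin: centre of its underside, 4 mm above the counter (pad top at 7 mm); z up, x and y along the drawer's walls. The drawer: a fixed open tray, three equal bays in a row along the pads' y, pad centres 98 mm apart.
- pad_cork: brown cork fixed square pad, 90x90x3 mm, on the floor of one bay of the blue drawer (which bay varies). Origin: centre of its underside, 4 mm above the counter (pad top at 7 mm); z up, x and y along the drawer's walls. Each bay is 94x94 mm inside; walls and dividers 4 mm thick, tops 22 mm above the counter.
- pad_grey: grey fixed square pad, 90x90x3 mm, on the floor of one bay of the blue drawer (which bay varies). Origin: centre of its underside, 4 mm above the counter (pad top at 7 mm); z up, x and y along the drawer's walls. The whole drawer is 102 mm (x) by 298 mm (y); a white pull sticks 10 mm out of its robot-side wall.
- lemon: the kitchen's yellow lemon, 72 mm long, 47 mm thick, pointed at both ends, lying with its length along its x axis; loose. Origin at the centre of its underside, z up. Not a toy: leave it.
- mill: the kitchen's small dark-wood pepper mill, 34 mm diameter, 67 mm tall with a brass ring and brass knob, standing; loose. Origin at the centre of its underside, z up. Leave it.
- square_dish: the kitchen's square steel dish with a green band round its rim, 66 x 66 mm at the rim, 40 mm high; loose; does not nest with the round ones. Origin at the centre of its underside, x and y along its sides, z up. Leave it.
There are look-alikes about, which are no part of the job. Leave any purple look-alike of the dish_green alone.

How it is judged:
By the outcome, as a careful person would: the job done as asked, in the order asked, and still so for the second after the job is handed in, with the robot touching nothing.
It also fails if it takes over 96 s, if anything falls off the work surface, if the arm or the gripper's body presses on something with over 40 N, if the wrist force passes 120 N, or if a joint passes its speed limit or range.

## Working session

There is one attempt and no reset: what is moved stays moved. The work goes in short steps, Python scripts to look and compute and a tool call to move; the robot and the scene stay as the last step left them, time stands still between calls to the robot, and variables do not carry over. Pictures are saved under pics/ and viewed, at most 14 in all, crops included, and the job is handed in when it is done.

```bash
mkdir -p pics; cat > h.py <<'E'
import numpy as np, cv2
from rig import readout, optics
from scipy.spatial.transform import Rotation as R
def pose():
    s=readout.get_state(); T=np.eye(4); q=s["ee_rot"]
    T[:3,:3]=R.from_quat([q[1],q[2],q[3],q[0]]).as_matrix(); T[:3,3]=s["position"]; return T
def shot(n,save=None):
    P=pose(); d=optics.get_image(n); T=np.array(d["T"]) if "T" in d else P@np.array(d["hand_eye"])
    im=cv2.cvtColor(d["img"],cv2.COLOR_RGB2BGR)
    if save: cv2.imwrite("pics/"+save,im)
    return im,np.array(d["camera_matrix"]),T
def ray(K,T,p):
    v=T[:3,:3]@np.linalg.inv(K)@np.array([p[0],p[1],1.]); return T[:3,3],v/np.linalg.norm(v)
def onz(K,T,p,z):
    o,v=ray(K,T,p); return o+v*(z-o[2])/v[2]
def meet(a,b):
    (o,v),(p,w)=a,b; s=np.linalg.lstsq(np.c_[v,-w],p-o,rcond=None)[0]
    x,y=o+s[0]*v,p+s[1]*w; return (x+y)/2,np.linalg.norm(x-y)
def proj(K,T,X):
    c=np.linalg.inv(T)@np.r_[X,1]; u=K@c[:3]; return u[:2]/u[2]
E
python3 - <<'E'
from h import *
for n in ("scene","top","wrist"):
    im,K,T=shot(n,n+"0.png"); print(n,K[0,0],K[0,2],K[1,2],T.round(3).tolist())
print(readout.get_state())
E
```

```text
scene 446.50362630823446 279.4501813720126 207.59054942016655 [[0.016, 0.843, -0.538, 1.028], [1.0, -0.008, 0.018, -0.002], [0.01, -0.538, -0.843, 0.902], [0.0, 0.0, 0.0, 1.0]]
top 500.845147961913 279.0861829286168 221.2621372049709 [[-0.01, -0.99, 0.143, 0.341], [-1.0, 0.011, 0.012, -0.017], [-0.014, -0.143, -0.99, 1.208], [0.0, 0.0, 0.0, 1.0]]
wrist 346.2359881085785 280.30446531880403 212.49442580995725 [[0.224, -0.92, -0.32, 0.213], [-0.974, -0.213, -0.072, -0.54], [-0.002, 0.328, -0.945, 0.373], [0.0, 0.0, 0.0, 1.0]]
{'clock': 0.15, 'qpos': array([-1.46398791e+00,  2.76439379e-01,  1.50582238e+00,  1.41310336e-05,
        1.36069162e+00, -1.21005951e-01]), 'qd': array([ 0.0003347 , -0.00041019, -0.00476546,  0.00037917,  0.00046243,
        0.00017421]), 'effort': array([ 2.79201740e-03, -4.17142081e+01, -2.46033221e+01, -1.80830775e-04,
        7.57922768e-03, -3.73843335e-06]), 'position': array([ 0.12982139, -0.55979176,  0.25265225]), 'ee_rot': array([-6.80298814e-04,  9.93519526e-01,  1.13659528e-01,  1.17386725e-05]), 'contact_force': array([-0.7897842 ,  0.27347932, -0.19094781]), 'moment': array([-0.02977872, -0.02626586, -0.03901366]), 'gripper_force': 0.0, 'width': 0.08504873267035262}
```

View pics/scene0.png

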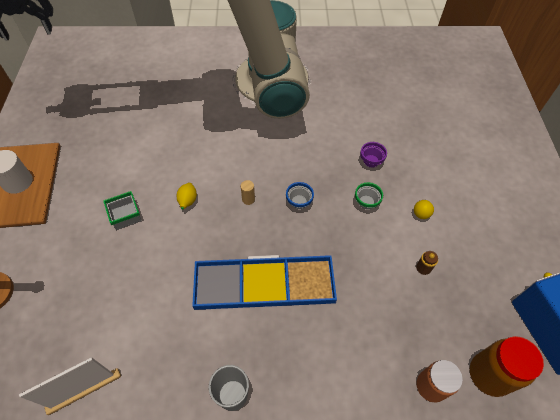

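View pics/top0.png

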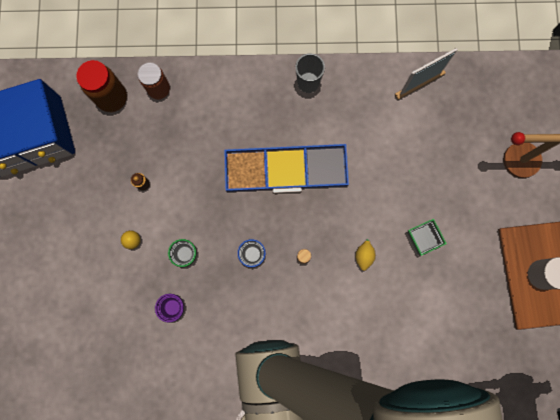

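The scene view shows blue dish (300,195), green dish (369,195), ball (424,209), pine (248,192) and bays grey/yellow/cork at (218,283)/(265,282)/(310,281). The top view has the same things at (252,254), (182,253), (131,240), (304,256). The lookalikes are the purple dish, lemon, square dish and mill.

```bash
cat > m.py <<'E'
from h import *
def blob(im,kind,near,rad=30):
    h=cv2.cvtColor(im,cv2.COLOR_BGR2HSV).astype(int); H,S,V=h[...,0],h[...,1],h[...,2]
    m={'blue':(abs(H-110)<15)&(S>110)&(V>50),'green':(abs(H-68)<18)&(S>100)&(V>40),'yellow':(abs(H-26)<6)&(S>170)&(V>70),
       'pine':(abs(H-16)<8)&(S>70)&(V>120),'cork':(abs(H-14)<8)&(S>80)&(V>90),'grey':(S<40)&(V>70)&(V<140)}[kind].astype(np.uint8)
    Y,X=np.indices(H.shape); m[(X-near[0])**2+(Y-near[1])**2>rad**2]=0
    return m
def hull(m):
    p=np.argwhere(m)[:,::-1].astype(np.int32); return cv2.convexHull(p)
def ell(m):
    return cv2.fitEllipse(hull(m))
E
python3 - <<'E'
from m import *
S=shot("scene"); Tp=shot("top")
for n,k,a,b,r in [('blue','blue',(300,195),(252,254),24),('green','green',(369,195),(182,253),24),('ball','yellow',(424,209),(131,240),18),('pad_y','yellow',(265,282),(286,168),32),('pine','pine',(248,192),(304,256),18),('cork','cork',(310,281),(246,170),32)]:
    c=[]
    for (im,K,T),p in ((S,a),(Tp,b)):
        m=blob(im,k,p,r)
        if n in('pad_y','cork'): e=cv2.minAreaRect(hull(m))
        else: e=ell(m)
        c.append((ray(K,T,e[0]),e, m.sum(),K,T))
    X,g=meet(c[0][0],c[1][0]); print(n,X.round(4),'gap',round(g,4),[(np.round(q[1][0],1).tolist(),np.round(q[1][1],1).tolist(),round(q[1][2]),int(q[2])) for q in c])
E
```

```text
blue [0.4356 0.0638 0.0319] gap 0.0012 [([299.3, 194.0], [25.0, 27.8], 92, 211), ([251.1, 253.0], [27.5, 28.0], 171, 114)]
green [0.438  0.2273 0.0313] gap 0.0013 [([368.5, 194.5], [24.8, 28.0], 104, 213), ([181.8, 252.7], [27.5, 27.6], 70, 133)]
ball [0.4722 0.3547 0.019 ] gap 0.0012 [([423.3, 209.1], [18.6, 19.6], 77, 297), ([130.1, 239.4], [17.5, 18.5], 93, 265)]
pad_y [ 0.6467 -0.0201  0.0084] gap 0.0003 [([263.9, 281.8], [37.1, 41.7], 87, 1543), ([286.0, 167.5], [34.2, 36.0], 88, 1192)]
pine [ 0.4288 -0.0598  0.0337] gap 0.0006 [([247.0, 191.6], [14.7, 25.7], 177, 130), ([303.9, 255.2], [13.7, 14.2], 102, 159)]
cork [0.6435 0.0736 0.0084] gap 0.0084 [([309.5, 279.9], [37.2, 41.7], 86, 1520), ([249.6, 169.3], [35.2, 44.3], 88, 1272)]
```

run_rows(
  ticks=[
    {"spin":0.114},
    {"spin":0.114},
    {"x":0.019, "y":-0.035},
    {"x":0.019, "y":-0.035},
    {"x":0.019, "y":-0.035},
  ],
)

```text
clock: 0.67
position: [0.1871, -0.4541, 0.2527]
ee_rot: [-0.0, 1.0, -0.001, 0.0]
contact_force: [0.3, -0.2, -0.2]
width: 0.0856
gripper_force: 0.0
```

run_rows(
  ticks=[
    {"x":0.019, "y":-0.035},
    {"x":0.019, "y":-0.035},
    {"x":0.019, "y":-0.035},
    {"x":0.019, "y":-0.035},
    {"x":0.019, "y":-0.035},
  ],
)

```text
clock: 1.08
position: [0.2823, -0.2784, 0.2534]
ee_rot: [0.0, 1.0, -0.001, 0.0]
contact_force: [0.9, -0.3, -0.9]
width: 0.0854
gripper_force: 0.0
```

```bash
python3 - <<'E'
from m import *
for n,p in (("top",(286,168)),("scene",(265,282))):
    im,K,T=shot(n); r=cv2.minAreaRect(hull(blob(im,'blue',p,85)))
    B=np.array([onz(K,T,c,0.022)[:2] for c in cv2.boxPoints(r)]); print(n,B.mean(0).round(4),B.round(3).tolist(),[round(float(np.linalg.norm(B[i]-B[i-1])),3) for i in range(4)])
    for i in range(4):
        d=B[i]-B[i-1]; print(np.degrees(np.arctan2(d[1],d[0])).round(2),end=' ')
print(pose().round(4))
E
```

```text
top [ 0.5707 -0.0215] [[0.691, 0.132], [0.701, -0.167], [0.45, -0.171], [0.44, 0.12]] [0.252, 0.299, 0.251, 0.29]
2.83 -88.16 -179.18 91.93 scene [ 0.5785 -0.0231] [[0.459, -0.197], [0.444, 0.14], [0.7, 0.129], [0.711, -0.164]] [0.254, 0.337, 0.257, 0.293]
-172.53 92.57 -2.36 -88.0 [[ 1.      0.0064  0.0012  0.2833]
 [ 0.0064 -1.      0.0031 -0.2748]
 [ 0.0012 -0.0031 -1.      0.2533]
 [ 0.      0.      0.      1.    ]]
```

run_rows(
  ticks=[
    {"x":0.02, "y":-0.036},
    {"x":0.02, "y":-0.036},
    {"x":0.02, "y":-0.036},
    {"x":0.02, "y":-0.036},
    {"x":0.02, "y":-0.036},
  ],
)

```text
clock: 1.6
position: [0.3826, -0.0993, 0.2536]
ee_rot: [0.001, 1.0, -0.001, 0.0]
contact_force: [1.0, 0.3, 0.4]
width: 0.0856
gripper_force: 0.0
```

run_rows(
  ticks=[
    {"x":0.02, "y":-0.036},
    {"x":0.02, "y":-0.036},
    {"y":-0.02},
    {},
    {},
  ],
)

```text
clock: 2.02
position: [0.4221, -0.0081, 0.2531]
ee_rot: [0.0, 1.0, 0.001, -0.0]
contact_force: [-0.3, 0.1, 0.0]
width: 0.0856
gripper_force: 0.0
```

```bash
python3 - <<'E'
from m import *
for n,p in (("top",(286,168)),("scene",(265,282))):
    im,K,T=shot(n); m=blob(im,'blue',p,85)
    _,l,st,_=cv2.connectedComponentsWithStats(m); m=(l==1+st[1:,4].argmax())
    h=hull(m); q=np.array([onz(K,T,c[0],0.022)[:2] for c in h],np.float32); r=cv2.minAreaRect(q); print(n,r)
shot("wrist","w1.png"); print(pose().round(4))
E
```

```text
top ((0.6444597244262695, -0.019374147057533264), (0.10349491983652115, 0.2968638241291046), 1.8735296726226807)
scene ((0.6509785056114197, -0.020194798707962036), (0.10927680879831314, 0.29704055190086365), 1.9974052906036377)
[[ 1.000e+00 -1.800e-03 -1.000e-04  4.218e-01]
 [-1.800e-03 -1.000e+00 -9.000e-04 -9.500e-03]
 [-1.000e-04  9.000e-04 -1.000e+00  2.532e-01]
 [ 0.000e+00  0.000e+00  0.000e+00  1.000e+00]]
```

View pics/w1.png

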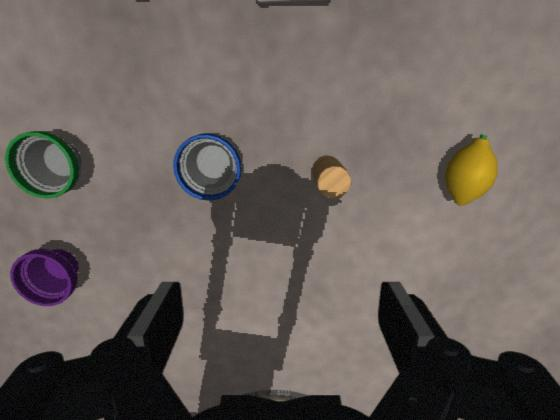

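The wrist view shows the blue rim centred at (208,167), green rim (43,164), pine top (334,181) and lemon (472,172), with the fingers at the bottom.

```bash
cat > w.py <<'E'
import sys; from m import *
def rims(tag,save=True):
    im,K,T=shot("wrist",tag+".png"); out={}
    G={'blue':([.4356,.0638,.033],'blue'),'green':([.438,.2273,.033],'green'),'ball':([.472,.355,.0215],'yellow'),'pine':([.4288,-.0598,.06],'pine')}
    for n,(X,k) in G.items():
        u=proj(K,T,np.array(X)); 
        if not(20<u[0]<540 and 20<u[1]<400): continue
        m=blob(im,k,u,60); 
        if m.sum()<200: continue
        if n=='pine':
            h=cv2.cvtColor(im,cv2.COLOR_BGR2HSV)[...,2]; m=m&(h>170).astype(np.uint8)
        e=ell(m); out[n]=(ray(K,T,e[0]),onz(K,T,e[0],X[2])); print(n,u.round(),np.round(e[0],1),np.round(e[1],1),out[n][1].round(4))
    return out
E
python3 - <<'E'
from w import *
import pickle; pickle.dump(rims("w1"),open("a.pkl","wb"))
E
```

```text
blue [208. 168.] [206.7 166.6] [65.3 68.3] [0.4375 0.0647 0.033 ]
green [ 43. 167.] [ 41.3 164.3] [63.2 76.3] [0.4404 0.2288 0.033 ]
pine [335. 181.] [333.9 181.2] [28.8 32.1] [ 0.4289 -0.0584  0.06  ]
```

run_rows(
  ticks=[
    {"y":-0.04},
    {"y":-0.04},
    {"y":-0.04},
    {"y":-0.03},
    {},
  ],
)

```text
clock: 2.63
position: [0.4222, 0.1451, 0.2534]
ee_rot: [-0.002, 1.0, 0.001, 0.0]
contact_force: [-0.6, -0.5, 0.1]
width: 0.0852
gripper_force: 0.0
```

run_rows(
  ticks=[
    {},
    {},
  ],
)

```text
clock: 2.8
position: [0.4221, 0.1406, 0.2532]
ee_rot: [0.001, 1.0, -0.001, -0.0]
contact_force: [0.6, 0.7, -1.1]
width: 0.0857
gripper_force: 0.0
```

```bash
python3 - <<'E'
from w import *
import pickle; pickle.dump(rims("w2"),open("b.pkl","wb"))
E
```

```text
blue [358. 168.] [358.6 166.6] [65.2 68.3] [0.4373 0.0634 0.033 ]
green [194. 166.] [193.3 164.3] [65.2 68.8] [0.4401 0.2278 0.033 ]
ball [ 66. 131.] [ 64.6 128.4] [44.2 52.9] [0.4741 0.3555 0.0215]
pine [497. 181.] [494.6 182. ] [27.8 35.2] [ 0.4281 -0.0582  0.06  ]
```

run_rows(
  ticks=[
    {"x":0.01, "y":-0.04},
    {"x":0.01, "y":-0.04},
    {"x":0.01, "y":-0.04},
    {"x":0.01, "y":-0.036},
    {},
  ],
)

```text
clock: 3.27
position: [0.465, 0.3019, 0.2529]
ee_rot: [-0.002, 1.0, 0.0, 0.001]
contact_force: [1.0, -0.1, 1.2]
width: 0.0857
gripper_force: 0.0
```

run_rows(
  ticks=[
    {},
    {},
  ],
)

```text
clock: 3.43
position: [0.4622, 0.296, 0.2528]
ee_rot: [0.001, 1.0, -0.001, -0.001]
contact_force: [0.5, -0.2, 0.0]
width: 0.0851
gripper_force: 0.0
```

```bash
python3 - <<'E'
from w import *
import pickle; A=[pickle.load(open(f,"rb")) for f in("a.pkl","b.pkl")]+[rims("w3")]
for n in('blue','green','ball','pine'):
    for i in range(3):
        for j in range(i):
            if n in A[i] and n in A[j]: X,g=meet(A[i][n][0],A[j][n][0]); print(n,i,j,X.round(4),round(g,4))
print(pose().round(4))
E
```

```text
blue [505. 206.] [507.2 204.4] [60.3 70.9] [0.4371 0.0623 0.033 ]
green [348. 204.] [348.4 202.7] [62.3 64.7] [0.4395 0.2266 0.033 ]
ball [224. 170.] [224.4 168. ] [43.  43.9] [0.4738 0.3543 0.0215]
blue 1 0 [0.438  0.0641 0.0359] 0.0001
blue 2 0 [0.438  0.0641 0.0356] 0.0001
blue 2 1 [0.4378 0.0639 0.0353] 0.0
green 1 0 [0.4407 0.2273 0.0352] 0.0003
green 2 0 [0.4406 0.2271 0.0355] 0.0005
green 2 1 [0.4405 0.2272 0.0357] 0.0002
ball 2 1 [0.4744 0.3538 0.0243] 0.0
pine 1 0 [ 0.4283 -0.0586  0.0593] 0.0008
[[ 1.000e+00 -2.300e-03 -9.000e-04  4.620e-01]
 [-2.300e-03 -1.000e+00 -1.400e-03  2.957e-01]
 [-8.000e-04  1.400e-03 -1.000e+00  2.531e-01]
 [ 0.000e+00  0.000e+00  0.000e+00  1.000e+00]]
```

View pics/w3.png

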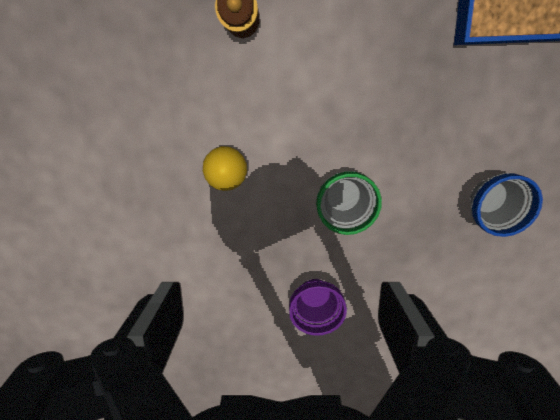

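The wrist view shows ball (224,168), green rim (348,203), blue rim (507,204), purple lookalike (318,306) and mill at the top edge. Heights and sizes agree with the task text, so I'm going for the ball.

run_rows(
  ticks=[
    {"x":0.006, "y":-0.029},
    {"x":0.0055, "y":-0.029},
    {"z":0.04},
    {"z":0.04},
    {"z":0.04},
  ],
  jaw=0.07,
)

```text
clock: 3.9
position: [0.4742, 0.3544, 0.1332]
ee_rot: [-0.0, 1.0, -0.001, 0.001]
contact_force: [0.9, 0.0, -0.9]
width: 0.0698
gripper_force: 0.0
```

run_rows(
  ticks=[
    {"z":0.04},
    {"z":0.03},
    {},
    {},
  ],
)

```text
clock: 4.23
position: [0.473, 0.3537, 0.0626]
ee_rot: [0.001, 1.0, -0.001, -0.001]
contact_force: [-0.2, 0.6, 1.0]
width: 0.0701
gripper_force: 0.0
```

run_rows(
  ticks=[
    {"z":0.02},
    {"z":0.015},
    {},
    {},
  ],
)

```text
clock: 4.57
position: [0.4748, 0.3558, 0.0304]
ee_rot: [-0.001, 1.0, -0.0, 0.001]
contact_force: [0.2, -0.5, -0.8]
width: 0.0704
gripper_force: 0.0
```

run_rows(
  ticks=[
    {},
    {},
    {},
    {},
    {},
  ],
  jaw=0.03,
  squeeze=25,
)

```text
clock: 4.98
position: [0.4749, 0.3562, 0.0307]
ee_rot: [-0.001, 1.0, 0.0, 0.002]
contact_force: [-0.3, -1.6, 5.4]
width: 0.0442
gripper_force: 24.8
```

run_rows(
  ticks=[
    {},
    {},
    {},
    {},
    {},
  ],
)

```text
clock: 5.4
position: [0.4749, 0.3562, 0.0307]
ee_rot: [-0.001, 1.0, 0.0, 0.002]
contact_force: [-0.4, -2.8, 5.8]
width: 0.0441
gripper_force: 24.8
```

run_rows(
  ticks=[
    {"z":-0.005},
    {"z":-0.01},
    {"z":-0.01},
    {},
    {},
  ],
  squeeze=35,
)

```text
clock: 5.82
position: [0.4742, 0.3562, 0.0545]
ee_rot: [-0.001, 1.0, -0.0, 0.001]
contact_force: [-0.4, 0.3, -1.3]
width: 0.0437
gripper_force: 35.7
```

```bash
python3 - <<'E'
from m import *
S=shot("scene"); 
im,K,T=shot("wrist","g1.png")
E
```

```text
(no output)
```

View pics/g1.png

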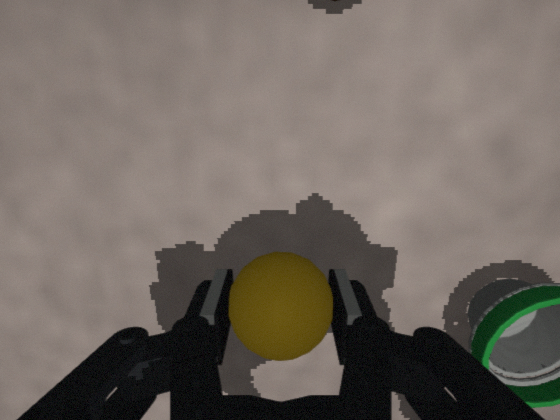

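The ball is held centrally between the pads. I'll carry it to the yellow bay, turning to the drawer's yaw (1.9°).

run_rows(
  ticks=[
    {"z":-0.04},
    {"z":-0.04},
    {"z":-0.04, "spin":-0.034},
    {"x":0.016, "y":0.038},
    {"x":0.016, "y":0.038},
  ],
)

```text
clock: 6.33
position: [0.5093, 0.2825, 0.1762]
ee_rot: [-0.001, 1.0, 0.019, 0.003]
contact_force: [0.4, -1.0, -1.3]
width: 0.0441
gripper_force: 36.1
```

run_rows(
  ticks=[
    {"x":0.016, "y":0.038},
    {"x":0.016, "y":0.038},
    {"x":0.016, "y":0.038},
    {"x":0.016, "y":0.038},
    {"x":0.016, "y":0.038},
  ],
)

```text
clock: 6.75
position: [0.5945, 0.0918, 0.1727]
ee_rot: [-0.0, 1.0, 0.017, -0.001]
contact_force: [0.0, 0.5, 0.4]
width: 0.0434
gripper_force: 36.2
```

run_rows(
  ticks=[
    {"x":0.016, "y":0.038},
    {"x":0.016, "y":0.038},
    {"x":0.016, "y":0.038},
    {},
    {},
  ],
)

```text
clock: 7.17
position: [0.6466, -0.021, 0.172]
ee_rot: [-0.0, 1.0, 0.015, -0.001]
contact_force: [-0.3, 1.6, -0.3]
width: 0.0436
gripper_force: 36.2
```

```bash
python3 - <<'E'
from m import *
im,K,T=shot("wrist","d1.png"); print(pose().round(4).tolist()); print(readout.get_state()["width"])
m=blob(im,'blue',(280,200),400); q=np.array([onz(K,T,c[0],0.022)[:2] for c in hull(m)],np.float32); print(cv2.minAreaRect(q))
for k,p in (("grey",[.65,-.118,.007]),("cork",[.6434,.078,.007])): print(k,proj(K,T,np.array(p)).round())
E
```

```text
[[0.9995, 0.0317, -0.0024, 0.6458], [0.0317, -0.9995, 0.001, -0.0193], [-0.0024, -0.001, -1.0, 0.1721], [0.0, 0.0, 0.0, 1.0]]
0.0438055533942779
((0.554936408996582, -0.022447675466537476), (0.2903212904930115, 0.2977207899093628), 1.9327691793441772)
grey [395. 196.]
cork [166. 198.]
```

View pics/d1.png

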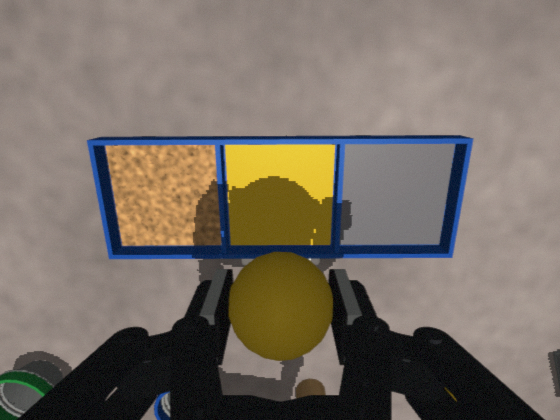

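The view shows cork centre (162,197), yellow (280,195) and grey (396,197), where my estimate puts them. Lowering the ball.

run_rows(
  ticks=[
    {"z":0.04},
    {"z":0.04},
    {"z":0.03},
    {"z":0.012},
    {},
  ],
)

```text
clock: 7.63
position: [0.643, -0.0167, 0.0478]
ee_rot: [-0.001, 1.0, 0.018, -0.004]
contact_force: [-0.4, -0.3, -0.1]
width: 0.044
gripper_force: 36.2
```

run_rows(
  ticks=[
    {"z":0.006},
    {"z":0.003},
    {"z":0.003},
    {},
    {},
  ],
)

```text
clock: 8.05
position: [0.6469, -0.0187, 0.0404]
ee_rot: [0.0, 1.0, 0.017, 0.001]
contact_force: [-0.6, 0.7, -0.5]
width: 0.0437
gripper_force: 36.2
```

run_rows(
  ticks=[
    {"z":0.002},
    {},
    {},
  ],
)

```text
clock: 8.3
position: [0.6467, -0.0188, 0.0378]
ee_rot: [0.0, 1.0, 0.017, 0.001]
contact_force: [0.4, 0.1, 1.6]
width: 0.0433
gripper_force: 36.3
```

run_rows(
  ticks=[
    {"z":0.002},
    {},
    {},
  ],
)

```text
clock: 8.55
position: [0.647, -0.0188, 0.0377]
ee_rot: [0.0, 1.0, 0.017, 0.001]
contact_force: [-2.9, 0.7, 11.0]
width: 0.0438
gripper_force: 37.1
```

run_rows(
  ticks=[
    {},
    {},
    {},
    {},
  ],
  jaw=0.058,
)

```text
clock: 8.88
position: [0.6461, -0.0187, 0.0349]
ee_rot: [-0.0, 1.0, 0.017, -0.0]
contact_force: [0.5, -0.1, 0.3]
width: 0.0581
gripper_force: 0.0
```

run_rows(
  ticks=[
    {"z":-0.01},
    {"z":-0.02},
    {"z":-0.03},
    {"z":-0.04},
    {"z":-0.034},
  ],
)

```text
clock: 9.3
position: [0.6462, -0.0186, 0.1715]
ee_rot: [0.0, 1.0, 0.017, 0.0]
contact_force: [0.8, 0.1, 0.8]
width: 0.058
gripper_force: 0.0
```

run_rows(
  ticks=[
    {"x":-0.037, "y":0.0054},
    {"x":-0.037, "y":0.0054},
    {"x":-0.037, "y":0.0054},
    {"x":-0.037, "y":0.0054},
    {"x":-0.037, "y":0.0054},
  ],
)

```text
clock: 9.72
position: [0.4605, -0.0519, 0.1697]
ee_rot: [0.0, 1.0, 0.017, 0.0]
contact_force: [-0.4, -0.7, 0.1]
width: 0.058
gripper_force: 0.0
```

run_rows(
  ticks=[
    {"x":-0.035, "y":0.0054},
    {},
    {},
  ],
)

```text
clock: 9.97
position: [0.4258, -0.0584, 0.17]
ee_rot: [0.0, 1.0, 0.016, 0.0]
contact_force: [0.2, 0.9, 0.5]
width: 0.0581
gripper_force: 0.0
```

```bash
python3 - <<'E'
from m import *
for n,p in (("top",(286,168)),("scene",(265,282))):
    im,K,T=shot(n,n+"1.png")
    print(proj(K,T,np.array([.6467,-.0188,.0285])))
P=pose(); print(P.round(4).tolist()); im,K,T=shot("wrist","w4.png"); print(proj(K,T,np.array([.4285,-.059,.06])))
E
```

```text
[285.46190607 165.47462002]
[264.43845041 278.02708374]
[[0.9994, 0.0334, 0.0028, 0.4288], [0.0334, -0.9994, -0.0007, -0.0588], [0.0028, 0.0008, -1.0, 0.1702], [0.0, 0.0, 0.0, 1.0]]
[282.02053911 220.36214432]
```

```bash
python3 -c "
import cv2,numpy as np
a=cv2.imread('pics/w4.png');b=cv2.resize(cv2.imread('pics/top1.png')[120:220,200:380],None,fx=3,fy=3)[:,:240]
b=cv2.resize(cv2.imread('pics/top1.png')[120:220,220:300],None,fx=3,fy=3);b=cv2.copyMakeBorder(b,0,120,0,0,0)
cv2.imwrite('pics/c1.png',np.hstack([a,b]))"
```

```text
(no output)
```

View pics/c1.png

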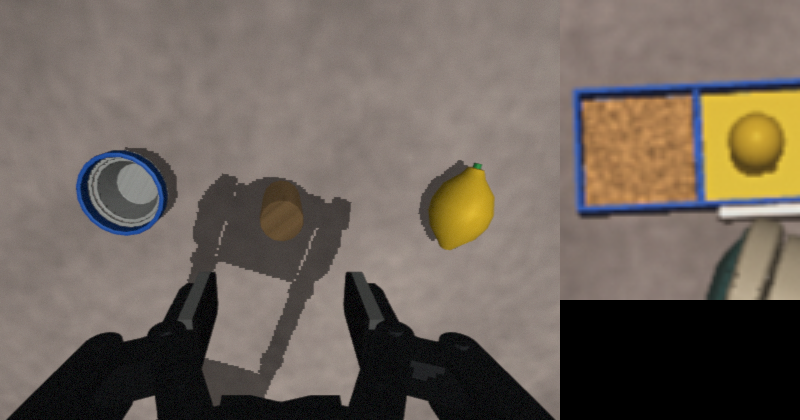

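The ball stands in the yellow bay, and the pine top is at (282,220) as predicted. Grasping the pine.

run_rows(
  ticks=[
    {"x":0.001, "z":0.04},
    {"z":0.04},
    {"z":0.03},
    {"z":0.017},
    {},
  ],
  jaw=0.058,
)

```text
clock: 10.53
position: [0.4272, -0.0576, 0.0389]
ee_rot: [-0.001, 1.0, 0.017, -0.004]
contact_force: [-0.7, 0.6, 0.5]
width: 0.0582
gripper_force: 0.0
```

run_rows(
  ticks=[
    {},
    {},
    {},
    {},
    {},
  ],
  jaw=0.02,
  squeeze=30,
)

```text
clock: 10.95
position: [0.4293, -0.0586, 0.0433]
ee_rot: [0.0, 1.0, 0.017, 0.001]
contact_force: [0.1, -0.1, -0.2]
width: 0.031
gripper_force: 29.7
```

run_rows(
  ticks=[
    {},
    {},
    {},
    {},
  ],
)

```text
clock: 11.28
position: [0.4294, -0.0586, 0.0433]
ee_rot: [0.0, 1.0, 0.017, 0.001]
contact_force: [-0.0, 0.1, 6.0]
width: 0.0316
gripper_force: 30.1
```

run_rows(
  ticks=[
    {"z":-0.02},
    {"z":-0.03},
    {"z":-0.035},
    {"z":-0.035},
    {"x":0.0312, "y":-0.0185},
  ],
)

```text
clock: 11.7
position: [0.4582, -0.0413, 0.1686]
ee_rot: [0.002, 1.0, 0.015, 0.003]
contact_force: [1.0, -0.3, -0.5]
width: 0.0314
gripper_force: 29.9
```

run_rows(
  ticks=[
    {"x":0.0312, "y":-0.0185},
    {"x":0.0312, "y":-0.0185},
    {"x":0.0312, "y":-0.0185},
    {"x":0.0312, "y":-0.0185},
    {"x":0.0312, "y":-0.0185},
  ],
)

```text
clock: 12.12
position: [0.6128, 0.06, 0.1623]
ee_rot: [0.0, 1.0, 0.017, -0.0]
contact_force: [0.2, 0.3, -1.0]
width: 0.0313
gripper_force: 29.9
```

run_rows(
  ticks=[
    {"x":0.0312, "y":-0.0185},
    {},
    {},
    {},
  ],
)

```text
clock: 12.45
position: [0.6413, 0.0782, 0.1616]
ee_rot: [0.0, 1.0, 0.017, -0.001]
contact_force: [0.8, -0.6, -0.7]
width: 0.0309
gripper_force: 29.9
```

```bash
python3 - <<'E'
from m import *
im,K,T=shot("wrist","d2.png"); print(pose().round(4).tolist())
E
```

```text
[[0.9994, 0.0336, -0.0022, 0.641], [0.0336, -0.9994, -0.0005, 0.0779], [-0.0022, 0.0004, -1.0, 0.1619], [0.0, 0.0, 0.0, 1.0]]
```

View pics/d2.png

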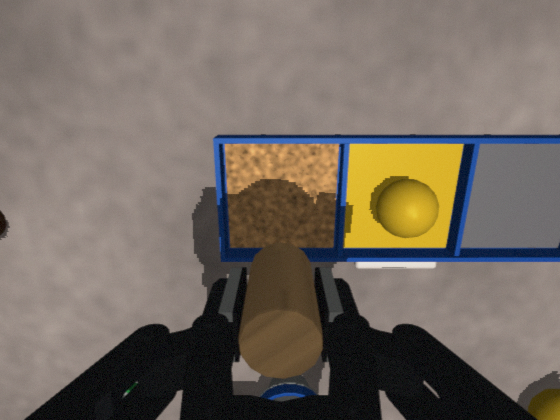

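The pine is held upright at (281,340), in front of the cork bay centred at (283,197), and the ball is at rest at (407,209). Lowering.

run_rows(
  ticks=[
    {"x":0.002, "z":0.04},
    {"z":0.04},
    {"z":0.02},
    {"z":0.007},
    {},
  ],
)

```text
clock: 12.92
position: [0.6421, 0.0776, 0.0537]
ee_rot: [0.0, 1.0, 0.016, -0.002]
contact_force: [1.3, 0.3, -0.1]
width: 0.0314
gripper_force: 29.9
```

run_rows(
  ticks=[
    {"z":0.002},
    {},
    {},
  ],
)

```text
clock: 13.17
position: [0.6457, 0.0783, 0.0554]
ee_rot: [0.0, 1.0, 0.017, 0.002]
contact_force: [-0.2, -0.2, -0.5]
width: 0.0314
gripper_force: 29.9
```

run_rows(
  ticks=[
    {"z":0.002},
    {},
    {},
  ],
)

```text
clock: 13.42
position: [0.6446, 0.0785, 0.0519]
ee_rot: [0.0, 1.0, 0.017, 0.0]
contact_force: [0.9, -0.6, 0.1]
width: 0.0314
gripper_force: 29.9
```

run_rows(
  ticks=[
    {"z":0.0015},
    {},
    {},
  ],
)

```text
clock: 13.67
position: [0.6448, 0.0785, 0.0503]
ee_rot: [0.0, 1.0, 0.017, 0.0]
contact_force: [-1.0, -0.4, 2.3]
width: 0.0315
gripper_force: 30.2
```

run_rows(
  ticks=[
    {"z":0.001},
    {},
    {},
  ],
)

```text
clock: 13.92
position: [0.6448, 0.0785, 0.0503]
ee_rot: [0.0, 1.0, 0.017, 0.001]
contact_force: [-1.6, 0.2, 8.5]
width: 0.0317
gripper_force: 30.9
```

run_rows(
  ticks=[
    {},
    {},
    {},
  ],
  jaw=0.055,
)

```text
clock: 14.17
position: [0.6442, 0.0785, 0.0483]
ee_rot: [0.0, 1.0, 0.017, -0.0]
contact_force: [-0.3, 0.5, -0.7]
width: 0.055
gripper_force: 0.0
```

run_rows(
  ticks=[
    {"z":-0.02},
    {"z":-0.03},
    {"z":-0.04},
    {"z":-0.04},
    {"z":-0.02},
  ],
)

```text
clock: 14.58
position: [0.6463, 0.0785, 0.2035]
ee_rot: [0.0, 1.0, 0.017, 0.003]
contact_force: [0.7, 0.1, 0.6]
width: 0.0546
gripper_force: 0.0
```

run_rows(
  ticks=[
    {"x":-0.0347, "y":0.0012},
    {"x":-0.0347, "y":0.0012},
    {"x":-0.0347, "y":0.0012},
    {"x":-0.0347, "y":0.0012},
    {"x":-0.0347, "y":0.0012},
  ],
  jaw=0.085,
)

```text
clock: 15.0
position: [0.4693, 0.0665, 0.1982]
ee_rot: [0.0, 1.0, 0.017, -0.0]
contact_force: [0.2, 0.3, 1.7]
width: 0.0851
gripper_force: 0.0
```

run_rows(
  ticks=[
    {"x":-0.0347, "y":0.0012},
    {},
    {},
    {},
  ],
)

```text
clock: 15.33
position: [0.4374, 0.0642, 0.1991]
ee_rot: [0.0, 1.0, 0.017, 0.001]
contact_force: [0.5, 0.4, 0.2]
width: 0.0853
gripper_force: 0.0
```

```bash
python3 - <<'E'
from w import *
o=rims("w5"); print(pose().round(4).tolist(),readout.get_state()["qpos"].round(2))
S=shot("top","top2.png"); S=shot("scene","scene2.png")
a=cv2.imread('pics/top2.png')[120:240,200:400]; b=cv2.imread('pics/scene2.png')[240:320,180:350]
cv2.imwrite('pics/c2.png',np.vstack([cv2.resize(a,(500,300)),cv2.resize(b,(500,235))]))
E
```

```text
blue [282. 199.] [281.8 197.6] [75.6 76.5] [0.4372 0.064  0.033 ]
green [ 92. 191.] [ 89.7 188.3] [73.7 85.1] [0.4402 0.2286 0.033 ]
[[0.9994, 0.0337, 0.0019, 0.438], [0.0337, -0.9994, -0.0001, 0.0642], [0.0019, 0.0001, -1.0, 0.1991], [0.0, 0.0, 0.0, 1.0]] [-0.01  0.12  1.86 -0.    1.17  1.53]
```

View pics/c2.png

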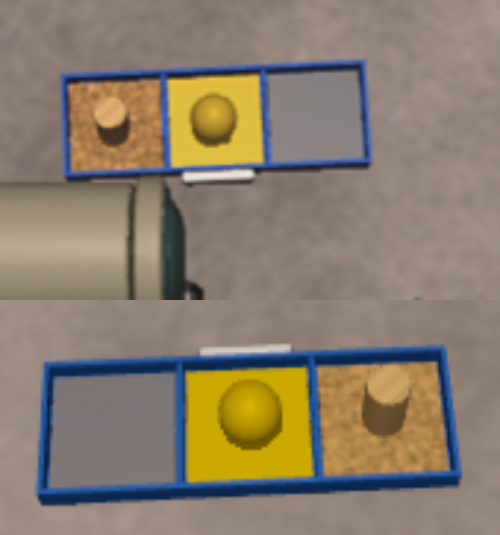

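Ball and pine stand well in their bays. The bay is tight for fingers on a 66 mm dish, so I'll grip the dishes on the bay's diagonal.

run_rows(
  ticks=[
    {"z":0.015, "spin":-0.112},
    {"z":0.015, "spin":-0.112},
    {"z":0.015, "spin":-0.112},
    {"z":0.015, "spin":-0.112},
    {"z":0.015, "spin":-0.112},
  ],
)

```text
clock: 15.9
position: [0.4378, 0.0642, 0.1228]
ee_rot: [0.0, 0.955, 0.295, 0.0]
contact_force: [0.5, -0.3, -0.4]
width: 0.085
gripper_force: 0.0
```

run_rows(
  ticks=[
    {"spin":-0.112},
    {"spin":-0.112},
    {},
    {"z":0.03},
    {"z":0.03},
  ],
)

```text
clock: 16.32
position: [0.4397, 0.0642, 0.0644]
ee_rot: [0.001, 0.918, 0.396, 0.003]
contact_force: [-0.7, -0.1, -0.9]
width: 0.085
gripper_force: 0.0
```

run_rows(
  ticks=[
    {"z":0.02},
    {"z":0.007},
    {},
    {},
  ],
)

```text
clock: 16.65
position: [0.4374, 0.0642, 0.037]
ee_rot: [0.0, 0.918, 0.397, 0.0]
contact_force: [0.9, 0.2, 0.5]
width: 0.0854
gripper_force: 0.0
```

run_rows(
  ticks=[
    {},
    {},
    {},
    {},
    {},
  ],
  jaw=0.06,
  squeeze=30,
)

```text
clock: 17.07
position: [0.4379, 0.0642, 0.0384]
ee_rot: [0.001, 0.918, 0.397, 0.002]
contact_force: [-2.0, 0.6, 6.0]
width: 0.0656
gripper_force: 32.3
```

run_rows(
  ticks=[
    {},
    {},
    {},
  ],
)

```text
clock: 17.32
position: [0.4379, 0.0643, 0.0384]
ee_rot: [0.001, 0.918, 0.398, 0.002]
contact_force: [-0.4, 0.8, 6.4]
width: 0.0654
gripper_force: 32.3
```

run_rows(
  ticks=[
    {"z":-0.02},
    {"z":-0.03},
    {"z":-0.03},
    {},
    {},
  ],
)

```text
clock: 17.73
position: [0.4383, 0.0642, 0.1191]
ee_rot: [0.001, 0.918, 0.398, 0.003]
contact_force: [-0.4, -0.4, -1.0]
width: 0.0652
gripper_force: 34.1
```

```bash
python3 - <<'E'
from m import *
im,K,T=shot("wrist","g2.png"); P=pose(); print(P.round(4).tolist())
d=np.array([.650,-.118])-P[:2,3]; print("tool d",d@P[:2,0],d@P[:2,1])
E
```

```text
[[0.684, 0.7295, 0.0025, 0.4369], [0.7295, -0.684, -0.0001, 0.0642], [0.0016, 0.0019, -1.0, 0.1177], [0.0, 0.0, 0.0, 1.0]]
tool d 0.012835382077817361 0.2801379466709508
```

View pics/g2.png

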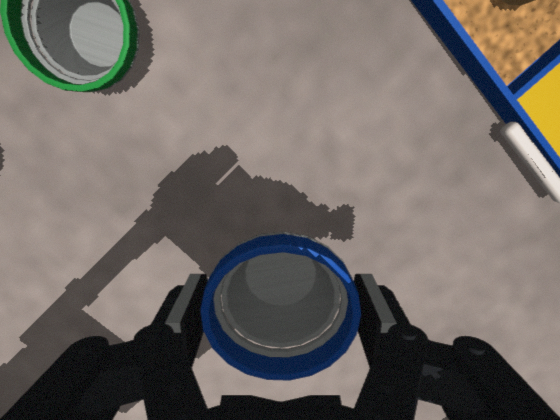

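The blue dish is held level and centred at (280,305). Carrying it to the grey bay.

run_rows(
  ticks=[
    {"x":0.0018, "y":0.04},
    {"x":0.0018, "y":0.04},
    {"x":0.0018, "y":0.04},
    {"x":0.0018, "y":0.04},
    {"x":0.0018, "y":0.04},
  ],
)

```text
clock: 18.2
position: [0.5887, -0.0671, 0.1151]
ee_rot: [-0.001, 0.918, 0.397, -0.001]
contact_force: [0.4, 0.4, -0.5]
width: 0.0651
gripper_force: 34.1
```

run_rows(
  ticks=[
    {"x":0.0018, "y":0.04},
    {"x":0.0018, "y":0.04},
    {},
    {},
    {},
  ],
)

```text
clock: 18.62
position: [0.6479, -0.1177, 0.1146]
ee_rot: [-0.002, 0.918, 0.397, -0.002]
contact_force: [0.1, 0.2, -1.1]
width: 0.0654
gripper_force: 34.1
```

```bash
python3 - <<'E'
from m import *
im,K,T=shot("wrist","d3.png"); P=pose(); print(P.round(4).tolist())
h=cv2.cvtColor(im,cv2.COLOR_BGR2HSV); 
d=np.array([.650,-.118])-P[:2,3]; print("tool d",d@P[:2,0],d@P[:2,1])
E
```

```text
[[0.6838, 0.7297, -0.004, 0.6477], [0.7297, -0.6838, 0.0014, -0.1171], [-0.0017, -0.0039, -1.0, 0.1152], [0.0, 0.0, 0.0, 1.0]]
tool d 0.0009622026349623266 0.0022711996930831852
```

View pics/d3.png

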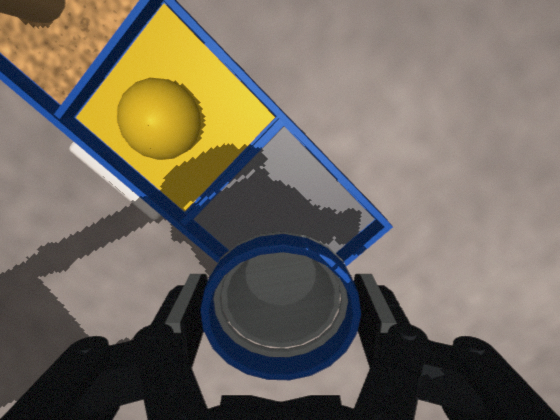

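The dish is over the grey bay. I'll check the drawer's outer corner (391,227) and divider end (281,121) against my estimate.

```bash
python3 - <<'E'
from m import *
P=pose(); im,K,T=shot("wrist")
c=np.array([.6467,-.0197]); a=.034; ex=np.array([np.cos(a),np.sin(a)]); ey=np.array([-np.sin(a),np.cos(a)])
for q,u in ((c+ex*.051-ey*.149,(391,227)),(c+ex*.051-ey*.049,(281,121))):
    print(q,onz(K,T,u,.022)[:2],proj(K,T,np.r_[q,.022]))
E
```

```text
[ 0.70273555 -0.16688022] [ 0.70166555 -0.16582902] [393.26202023 227.05004968]
[ 0.6993362  -0.06693801] [ 0.69515311 -0.06633093] [286.81675825 116.80935325]
```

run_rows(
  ticks=[
    {"x":0.001, "y":0.001, "z":0.03},
    {"z":0.02},
    {"z":0.01},
    {},
    {},
  ],
)

```text
clock: 19.13
position: [0.6503, -0.1173, 0.0568]
ee_rot: [-0.0, 0.917, 0.398, -0.0]
contact_force: [0.1, 0.1, -0.6]
width: 0.0652
gripper_force: 34.1
```

run_rows(
  ticks=[
    {"z":0.004},
    {"z":0.003},
    {},
    {},
  ],
)

```text
clock: 19.47
position: [0.6511, -0.1181, 0.0503]
ee_rot: [0.0, 0.918, 0.398, 0.0]
contact_force: [0.1, -0.1, -0.1]
width: 0.0656
gripper_force: 34.1
```

Estimates agree within a few mm. Lowering to contact.

run_rows(
  ticks=[
    {"z":0.003},
    {},
    {},
  ],
)

```text
clock: 19.72
position: [0.6508, -0.118, 0.0467]
ee_rot: [-0.0, 0.918, 0.398, -0.0]
contact_force: [-0.4, -0.0, -0.9]
width: 0.0655
gripper_force: 34.1
```

run_rows(
  ticks=[
    {"z":0.0015},
    {},
    {},
  ],
)

```text
clock: 19.97
position: [0.6511, -0.1181, 0.0456]
ee_rot: [0.0, 0.918, 0.398, 0.0]
contact_force: [-0.1, -0.1, 1.7]
width: 0.0653
gripper_force: 34.3
```

run_rows(
  ticks=[
    {"z":0.001},
    {},
    {},
  ],
)

```text
clock: 20.22
position: [0.6511, -0.1182, 0.0455]
ee_rot: [0.0, 0.918, 0.398, 0.0]
contact_force: [-1.7, -0.2, 5.4]
width: 0.0653
gripper_force: 34.6
```

run_rows(
  ticks=[
    {},
    {},
    {},
    {},
  ],
  jaw=0.077,
)

```text
clock: 20.55
position: [0.6508, -0.118, 0.0439]
ee_rot: [-0.0, 0.918, 0.398, -0.0]
contact_force: [0.2, 0.1, -0.1]
width: 0.0772
gripper_force: 0.0
```

run_rows(
  ticks=[
    {"z":-0.01},
    {"z":-0.03},
    {"z":-0.04},
    {"z":-0.04},
    {"z":-0.02},
  ],
)

```text
clock: 20.97
position: [0.653, -0.1185, 0.1903]
ee_rot: [0.003, 0.918, 0.398, 0.003]
contact_force: [0.0, -0.4, 0.4]
width: 0.0767
gripper_force: 0.0
```

run_rows(
  ticks=[
    {},
    {},
    {},
  ],
  jaw=0.085,
)

```text
clock: 21.22
position: [0.6502, -0.1178, 0.1837]
ee_rot: [-0.0, 0.918, 0.398, -0.001]
contact_force: [-0.1, -0.3, -0.0]
width: 0.0845
gripper_force: 0.0
```

```bash
cat > n.py <<'E'
from m import *
def rim(X,k,rad=70):
    im,K,T=shot("wrist"); P=pose(); h=cv2.cvtColor(im,cv2.COLOR_BGR2HSV).astype(int)
    u=proj(K,T,np.array(X)); m=blob(im,k,u,rad)
    _,l,st,_=cv2.connectedComponentsWithStats(m); m=(l==1+st[1:,4].argmax()); e=ell(m)
    x=onz(K,T,e[0],X[2]); print(u.round(1),np.round(e[0],1),np.round(e[1],1),x.round(4),"tcp",P[:3,3].round(4),"tool d",((x-P[:3,3])@P[:3,:2]).round(4)); return ray(K,T,e[0])
E
python3 - <<'E'
from n import *
import pickle; pickle.dump(rim([.651,-.118,.0425],'blue',60),open("c.pkl","wb"))
E
```

```text
[281.9 206. ] [281.4 214.1] [ 95.9 116.1] [ 0.6461 -0.1228  0.0425] tcp [ 0.6498 -0.1177  0.1828] tool d [-0.0061  0.0011]
```

run_rows(
  ticks=[
    {"x":0.0108, "y":-0.039},
    {"x":0.0108, "y":-0.039},
  ],
)

```text
clock: 21.43
position: [0.6081, -0.0495, 0.1816]
ee_rot: [-0.001, 0.918, 0.396, -0.002]
contact_force: [-0.8, 1.2, 0.8]
width: 0.0851
gripper_force: 0.0
```

run_rows(
  ticks=[
    {},
    {},
  ],
)

```text
clock: 21.6
position: [0.6067, -0.0471, 0.1826]
ee_rot: [-0.001, 0.917, 0.399, -0.002]
contact_force: [-0.0, -1.0, 0.1]
width: 0.0851
gripper_force: 0.0
```

```bash
python3 - <<'E'
from n import *
import pickle; print(meet(rim([.651,-.118,.0425],'blue',60),pickle.load(open("c.pkl","rb")))); shot("wrist","d4.png")
E
```

```text
[380.7 231.9] [381.6 240.3] [ 92.1 118.1] [ 0.647  -0.1244  0.0425] tcp [ 0.608  -0.0484  0.183 ] tool d [-0.0287  0.0806]
(array([ 0.64741307, -0.12129606,  0.04825727]), np.float64(7.453388607501566e-05))
```

View pics/d4.png

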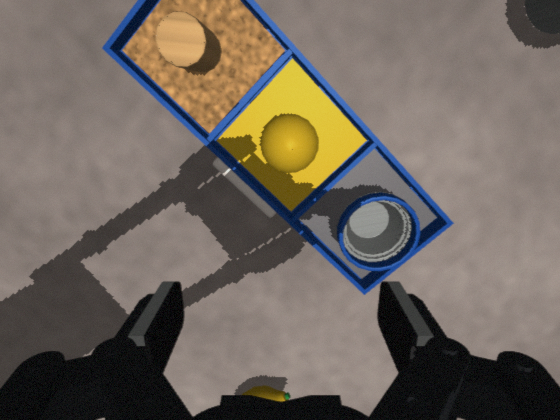

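The blue dish stands in the grey bay with its rim centred at (379,232), as predicted for (0.651,-0.118). The ellipse fit had caught drawer wall, so I'll use a tighter radius later. On to the green dish.

```bash
python3 - <<'E'
from n import *
rim([.651,-.118,.0425],'blue',44)
E
```

```text
[376.5 231.4] [377.6 233.6] [82.  84.4] [ 0.6505 -0.1201  0.0425] tcp [ 0.6091 -0.0495  0.1835] tool d [-0.0231  0.0785]
```

run_rows(
  ticks=[
    {"x":0.0108, "y":-0.039},
    {"x":0.0108, "y":-0.039},
    {"x":0.0108, "y":-0.039},
    {"x":0.0108, "y":-0.039},
    {"x":0.0108, "y":-0.039},
  ],
)

```text
clock: 22.17
position: [0.5034, 0.1242, 0.1839]
ee_rot: [0.0, 0.918, 0.397, -0.0]
contact_force: [-0.1, 0.2, 0.4]
width: 0.0847
gripper_force: 0.0
```

run_rows(
  ticks=[
    {"x":0.0108, "y":-0.039},
    {"x":0.0108, "y":-0.039},
    {"x":0.0108, "y":-0.038},
    {},
    {},
  ],
)

```text
clock: 22.58
position: [0.4409, 0.2279, 0.1841]
ee_rot: [0.0, 0.917, 0.399, 0.0]
contact_force: [0.5, -0.6, -0.2]
width: 0.0852
gripper_force: 0.0
```

run_rows(
  ticks=[
    {},
    {},
  ],
)

```text
clock: 22.75
position: [0.4423, 0.2257, 0.1841]
ee_rot: [0.0, 0.918, 0.397, 0.0]
contact_force: [0.2, 0.1, -0.4]
width: 0.0851
gripper_force: 0.0
```

```bash
python3 - <<'E'
from n import *
rim([.440,.2275,.0355],'green',80)
E
```

```text
[276.9 204. ] [276.7 203.7] [79.  80.4] [0.4401 0.2278 0.0355] tcp [0.4422 0.2256 0.1841] tool d [ 0.0002 -0.0032]
```

```bash
python3 - <<'E'
from m import *
P=pose()
for n in("wrist","scene"):
    im,K,T=shot(n)
    h=cv2.cvtColor(im,cv2.COLOR_BGR2HSV).astype(int); m=((abs(h[...,0]-140)<12)&(h[...,1]>100)&(h[...,2]>40)).astype(np.uint8)
    if m.sum()<50: print(n,"none"); continue
    _,l,st,_=cv2.connectedComponentsWithStats(m); m=(l==1+st[1:,4].argmax())
    p=np.array([onz(K,T,c[0],.037)[:2] for c in hull(m)]); d=(p-P[:2,3])@P[:2,:2]; print(n,p.mean(0).round(3),"tool x",d[:,0].min(),d[:,0].max(),"y",d[:,1].min(),d[:,1].max(), cv2.minEnclosingCircle(p.astype(np.float32)))
E
```

```text
wrist [0.314 0.261] tool x -0.09623558537381999 -0.03137350219567298 y -0.14799855921925906 -0.07930396200206638 ((0.31532517075538635, 0.2554885745048523), 0.037247613072395325)
scene [0.333 0.27 ] tool x -0.050175732274077164 -0.03357351910333952 y -0.13700319283182907 -0.08360875108041606 ((0.3325974941253662, 0.27002495527267456), 0.02706807292997837)
```

The purple look-alike is well clear of the fingers (tool x < −31 mm). Descending on the green dish.

run_rows(
  ticks=[
    {"y":-0.003, "z":0.04},
    {"z":0.04},
    {"z":0.03},
    {"z":0.025},
    {"z":0.012},
  ],
)

```text
clock: 23.32
position: [0.4373, 0.2272, 0.0342]
ee_rot: [-0.0, 0.918, 0.397, -0.003]
contact_force: [-0.5, 0.6, -0.2]
width: 0.0851
gripper_force: 0.0
```

run_rows(
  ticks=[
    {},
    {},
    {},
  ],
)

```text
clock: 23.57
position: [0.44, 0.2287, 0.0381]
ee_rot: [0.0, 0.918, 0.397, 0.001]
contact_force: [0.8, -0.0, 0.6]
width: 0.085
gripper_force: 0.0
```

run_rows(
  ticks=[
    {},
    {},
    {},
    {},
    {},
  ],
  jaw=0.06,
  squeeze=30,
)

```text
clock: 23.98
position: [0.44, 0.229, 0.0391]
ee_rot: [0.0, 0.917, 0.398, 0.002]
contact_force: [-0.1, -1.9, 6.1]
width: 0.0657
gripper_force: 31.8
```

run_rows(
  ticks=[
    {},
    {},
    {},
  ],
)

```text
clock: 24.23
position: [0.44, 0.2291, 0.0391]
ee_rot: [0.0, 0.917, 0.398, 0.002]
contact_force: [-0.3, -2.1, 4.7]
width: 0.0656
gripper_force: 31.8
```

run_rows(
  ticks=[
    {"z":-0.02},
    {"z":-0.03},
    {"z":-0.035},
    {"z":-0.035},
    {},
  ],
)

```text
clock: 24.65
position: [0.443, 0.2305, 0.1647]
ee_rot: [0.001, 0.917, 0.398, 0.008]
contact_force: [-0.0, -0.6, -0.1]
width: 0.0655
gripper_force: 34.0
```

run_rows(
  ticks=[
    {"x":-0.0109, "y":0.0391},
    {"x":-0.0109, "y":0.0391},
    {"x":-0.0109, "y":0.0391},
    {"x":-0.0109, "y":0.0391},
    {"x":-0.0109, "y":0.0391},
  ],
)

```text
clock: 25.07
position: [0.5447, 0.0539, 0.1579]
ee_rot: [0.0, 0.917, 0.398, 0.001]
contact_force: [0.3, -0.5, -0.3]
width: 0.0656
gripper_force: 34.1
```

run_rows(
  ticks=[
    {"x":-0.0109, "y":0.0391},
    {"x":-0.0109, "y":0.0391},
    {"x":-0.0109, "y":0.0391},
    {},
    {},
  ],
)

```text
clock: 25.48
position: [0.6082, -0.0508, 0.1572]
ee_rot: [0.0, 0.918, 0.396, 0.0]
contact_force: [-0.6, 0.3, -1.6]
width: 0.0657
gripper_force: 34.2
```

run_rows(
  ticks=[
    {},
    {},
  ],
)

```text
clock: 25.65
position: [0.6063, -0.0475, 0.1572]
ee_rot: [-0.0, 0.917, 0.398, -0.0]
contact_force: [-0.1, 1.0, -0.6]
width: 0.0658
gripper_force: 34.2
```

```bash
python3 - <<'E'
from n import *
rim([.651,-.118,.0425],'blue',46); im,K,T=shot("wrist","d5.png"); P=pose()
h=cv2.cvtColor(im,cv2.COLOR_BGR2HSV).astype(int)
d=np.array([.651,-.118])-P[:2,3]; print("to place",(d@P[:2,:2]).round(4),readout.get_state()["width"])
for n in("scene","top"):
  im,K,T=shot(n); u=proj(K,T,np.array([.651,-.118,.0425])); m=blob(im,'blue',u,18 if n=="scene" else 16); e=ell(m); print(n,u,e[0],e[1],onz(K,T,e[0],.0425))
E
```

```text
[389.7 244.4] [390.1 245.1] [87.1 91. ] [ 0.6508 -0.1187  0.0425] tcp [ 0.6064 -0.0473  0.1574] tool d [-0.0217  0.0813]
to place [-0.0213  0.0808] 0.06545458897744766
scene [216.42825765 277.73735492] (215.80789184570312, 276.4710998535156) (31.80025291442871, 34.24467086791992) [ 0.64814911 -0.11945449  0.0425    ]
top [326.97379363 161.70837688] (327.3807067871094, 162.03076171875) (25.622262954711914, 31.024415969848633) [ 0.65019602 -0.11895204  0.0425    ]
```

View pics/d5.png

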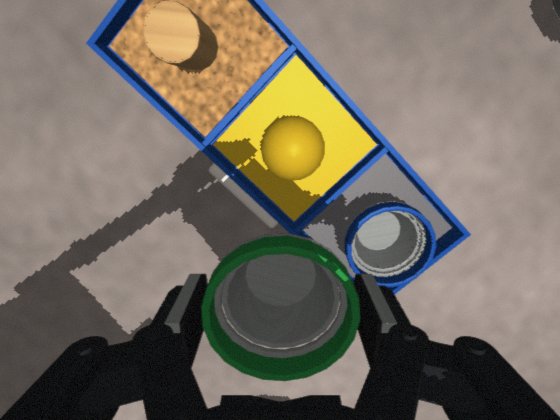

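The green dish is held level at (281,305), and the blue rim is at (390,245), which puts it at (0.651,-0.118). Moving over it and lowering.

run_rows(
  ticks=[
    {"x":-0.0072, "y":0.027},
    {"x":-0.0072, "y":0.027},
    {"x":-0.0071, "y":0.027},
    {},
    {},
  ],
)

```text
clock: 26.27
position: [0.6521, -0.1203, 0.1571]
ee_rot: [-0.0, 0.918, 0.397, -0.0]
contact_force: [-1.2, 0.5, -0.9]
width: 0.0655
gripper_force: 34.2
```

run_rows(
  ticks=[
    {"z":0.03},
    {"z":0.02},
    {"z":0.01},
    {},
    {},
  ],
)

```text
clock: 26.68
position: [0.6514, -0.1188, 0.0973]
ee_rot: [-0.0, 0.917, 0.398, -0.0]
contact_force: [-0.0, 0.3, -0.1]
width: 0.0658
gripper_force: 34.2
```

run_rows(
  ticks=[
    {"z":0.01},
    {"z":0.008},
    {"z":0.006},
    {},
    {},
  ],
)

```text
clock: 27.1
position: [0.6515, -0.1197, 0.0728]
ee_rot: [-0.0, 0.918, 0.398, -0.0]
contact_force: [-0.1, -0.6, -1.3]
width: 0.0661
gripper_force: 34.2
```

run_rows(
  ticks=[
    {"z":0.004},
    {"z":0.003},
    {},
    {},
  ],
)

```text
clock: 27.43
position: [0.6517, -0.1197, 0.0661]
ee_rot: [-0.0, 0.918, 0.398, -0.0]
contact_force: [-0.3, 0.3, -1.5]
width: 0.0658
gripper_force: 34.2
```

run_rows(
  ticks=[
    {"z":0.003},
    {},
    {},
  ],
)

```text
clock: 27.68
position: [0.6518, -0.1196, 0.0633]
ee_rot: [0.0, 0.918, 0.398, 0.0]
contact_force: [-0.0, 0.4, 1.1]
width: 0.0657
gripper_force: 34.2
```

run_rows(
  ticks=[
    {"z":0.002},
    {},
    {},
  ],
)

```text
clock: 27.93
position: [0.6519, -0.1192, 0.0621]
ee_rot: [-0.0, 0.918, 0.397, 0.0]
contact_force: [-1.2, 2.5, 5.1]
width: 0.0659
gripper_force: 36.7
```

run_rows(
  ticks=[
    {"z":0.0015},
    {},
    {},
  ],
)

```text
clock: 28.18
position: [0.652, -0.1191, 0.0617]
ee_rot: [-0.0, 0.918, 0.398, 0.001]
contact_force: [-2.3, 4.9, 10.4]
width: 0.0657
gripper_force: 38.7
```

Touching 2 mm early with a sideways push along −tool y: offset by about 1 mm. Shifting that way.

run_rows(
  ticks=[
    {"y":-0.001},
    {},
    {},
  ],
)

```text
clock: 28.43
position: [0.6519, -0.119, 0.0617]
ee_rot: [0.001, 0.918, 0.398, 0.001]
contact_force: [-0.6, 3.2, 8.8]
width: 0.0657
gripper_force: 38.4
```

run_rows(
  ticks=[
    {"y":-0.0005, "z":0.001},
    {},
    {},
  ],
)

```text
clock: 28.68
position: [0.6518, -0.1187, 0.0613]
ee_rot: [0.001, 0.918, 0.398, 0.001]
contact_force: [-1.4, 2.5, 11.6]
width: 0.0656
gripper_force: 39.6
```

run_rows(
  ticks=[
    {"y":-0.001},
    {},
    {},
  ],
)

```text
clock: 28.93
position: [0.6513, -0.1183, 0.0611]
ee_rot: [0.001, 0.918, 0.398, 0.002]
contact_force: [-1.0, 1.7, 10.0]
width: 0.0655
gripper_force: 39.2
```

run_rows(
  ticks=[
    {"z":0.001},
    {},
    {},
  ],
)

```text
clock: 29.18
position: [0.6516, -0.1184, 0.0602]
ee_rot: [0.002, 0.918, 0.398, 0.002]
contact_force: [-1.1, 1.8, 10.3]
width: 0.0657
gripper_force: 36.2
```

run_rows(
  ticks=[
    {"y":-0.0003, "z":0.001},
    {},
    {},
  ],
)

```text
clock: 29.43
position: [0.6516, -0.1184, 0.0601]
ee_rot: [0.002, 0.918, 0.398, 0.002]
contact_force: [-2.2, 1.4, 14.1]
width: 0.066
gripper_force: 36.5
```

run_rows(
  ticks=[
    {},
    {},
    {},
    {},
  ],
  jaw=0.077,
)

```text
clock: 29.77
position: [0.6493, -0.118, 0.0562]
ee_rot: [-0.0, 0.918, 0.398, -0.0]
contact_force: [-0.1, 0.1, 0.7]
width: 0.0769
gripper_force: 0.0
```

run_rows(
  ticks=[
    {"z":-0.01},
    {"z":-0.03},
    {"z":-0.04},
    {"z":-0.04},
    {},
  ],
)

```text
clock: 30.18
position: [0.6544, -0.1192, 0.1864]
ee_rot: [0.005, 0.917, 0.398, 0.006]
contact_force: [1.5, -0.6, 1.1]
width: 0.0771
gripper_force: 0.0
```

run_rows(
  ticks=[
    {"y":-0.04},
    {"y":-0.04},
    {},
    {},
  ],
)

```text
clock: 30.52
position: [0.5895, -0.0617, 0.1772]
ee_rot: [-0.0, 0.917, 0.398, -0.0]
contact_force: [0.5, -0.2, -0.8]
width: 0.0769
gripper_force: 0.0
```

```bash
python3 - <<'E'
from n import *
im,K,T=shot("wrist"); S=shot("scene"); g=[]
for (i,k,t),r in ((S,20),((im,K,T),60)):
    u=proj(k,t,np.array([.651,-.118,.055])); e=ell(blob(i,'green',u,r)); g.append(ray(k,t,e[0])); print(u,e, onz(k,t,e[0],.0565))
print(meet(*g))
a=im; b=cv2.resize(S[0][235:325,180:350],(560,296)); cv2.imwrite('pics/f1.png',np.vstack([a[120:],b]))
E
```

```text
[215.7657901  275.26475013] ((214.74493408203125, 275.30841064453125), (30.847721099853516, 32.73992156982422), 71.22460174560547) [ 0.65173991 -0.11987391  0.0565    ]
[393.03114337 213.23671657] ((394.678955078125, 214.59732055664062), (85.38836669921875, 92.9325942993164), 68.50489044189453) [ 0.65122621 -0.11895118  0.0565    ]
(array([ 0.65113824, -0.11995594,  0.0548321 ]), np.float64(0.0003815385129684793))
```

View pics/f1.png

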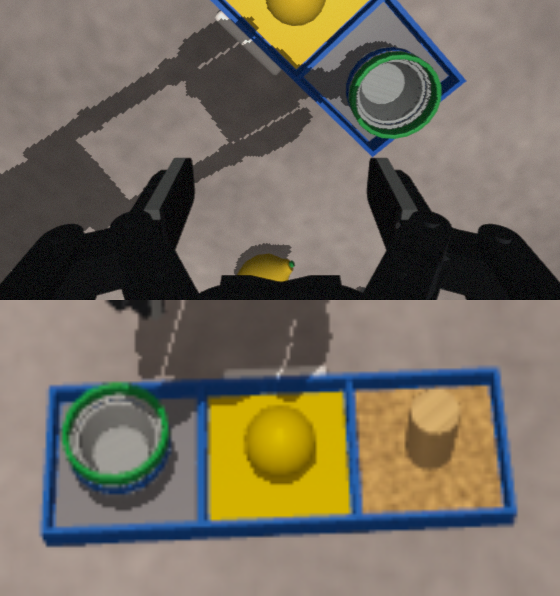

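The green dish is seated level in the blue one: the band measures 55 mm high against about 56 mm expected, and it came to a firm stop at exactly the nested height. The ball and pine stand in their bays, and the arm is clear.

```bash
python3 -c "
from rig import ticket; print(ticket.sign_off())"
```

```text
the job is handed in; nothing more can be done
None
```

I handed the job in at about 31 s: the ball is on the yellow pad, the pine stands on the cork pad, and on the grey pad the green dish is nested home in the blue one. I left the kitchen things and the purple look-alike alone; sign-off gave no verdict.

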